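# Grip the drill bit in the chuck and hold it up on the cam lift

### The arm

A 7-joint arm with a two-finger parallel gripper is mounted at the origin on a cart in front of the work surface, level with it; the furniture and walls round the work are solid. World frame = base frame: x ahead of the robot, y to its left, z up, the work surface at z = 0. Lengths are in m, angles in rad, forces in N, time in s.
With the tool pointing down it reaches from about 0.4 to 0.85 m from the base axis. Payload 10.4 kg.
Tool frame: the origin (TCP) lies between the finger pads; the fingertips stand 11 mm ahead of it and the grasp point (between the pads) lies 8 mm behind it (r.tcp_to_tips is the distance from the TCP to the fingertips, in m); z points along the fingers, y is the line along which they close (so a half turn about z gives the same grasp; the last joint's range is limited). The gripper opens to 87 mm and grips with 3 to 60 N. Pads are 19 mm wide; open, the fingers measure 117 mm over their backs; the gripper's body (75 mm by 190 mm) begins 51 mm behind the grasp point.
Start: joints at [1.128, 0.332, -0.065, 1.46, 0.022, 1.35, -0.088], TCP at [0.255, -0.571, 0.234] pointing down, gripper open.
Joint ranges: [-2.6, 2.6], [-0.5, 2.12], [-1.47, 1.34], [0.16, 2.42], [-1.27, 4.41], [0.06, 2.06], [-2.6, 2.6]. Speed limits (rad/s): [2.22, 2.22, 2.79, 2.79, 3.14, 3.14, 3.14].

### API

Orientations are given as a unit quaternion [x, y, z, w].
In Python, from bench import r gives the robot as it stands. The module is installed in compiled form; this text tells all that it offers.
- The arm moves only by the shell command python3 -m crank 'ROWS' [FORCE]. ROWS is JSON, a list of rows, each an object of numbers: "claw": the closure, from -1 (fully open) to 1 (shut); "dx", "dy", "dz": the shift along the tool's x, y, z each as a share of 3 cm, from -1 to 1; "ax", "ay", "az": the turn, a rotation vector about the tool's x, y, z each as a share of 6 degrees, from -1 to 1. A call has 1 to 8 rows; each row shifts and turns the commanded pose from where the row before left it, along the tool's axes as they then stand; what a row does not reach is not made up. A row lasts 1/12 s, in which the tool goes at most 41.7 mm and 7.16 degrees, less where a joint would pass 70% of its speed; a pose out of reach is approached as far as the arm can. A call with a number of a shift or a turn outside -1 to 1 is refused whole. A call with a gripper value outside its range is refused whole. The fingers move at their own pace and stop on an object; FORCE is the grip in N (left out, the last holds). Time passes only in rows, so rows that do not move let the fingers close. It gives the time, the measured TCP pose, the force, the opening and the grip force at its end, in the units of the state.
- r.read_state(): the state, without advancing time (a new reading comes with each control period).
- r.camera(name): name is "scene" or "side" or "wrist"; returns a dict with "color" (420x560x3 uint8, red, green, blue), "mtx" (3x3 intrinsics, pixels), "k1" (the pictures are not rectified: a ray, as slopes to the right and down, at radius r is drawn at 1 + k1 r^2 times it, then the intrinsics apply), "R" (3x3) and "t" (3): a world point X has camera coordinates R X + t; the wrist camera has in their place "hand_eye" (4x4, takes a point from camera to tool coordinates, whose origin is the TCP and whose axes are the flange's). Camera axes: x right, y down, z forward; pixel columns grow to the right and rows downward; lengths in m; the calibration is good to about 2 mm. A picture is of the moment at which its call begins: read the wrist's pose just before it. There is no depth.
- r.close_job(): hands the job in; it is judged then, once.
The state is a dict: "time": time; "joint_positions": joint angles; "joint_vel": joint speeds; "joint_torque": joint torques, N m; "ee_pos": TCP position; "eef_rot": TCP orientation; "ft_force": force on the tool from outside, world axes, zero at the start; "torque": the same for the moment, N m; "width": finger opening in m; "grip_force": force on a finger pad.
Only numpy, scipy, OpenCV 4.12 (cv2) and the standard library are available. Lean on these libraries where they do the work, as an engineer would, in place of code of your own. Each camera call takes 0.05 s, during which the arm holds its last target. There are 200 camera calls.

### The job

The short drill bit stands loose in the open chuck of the small lift fixture. Turn the knurled chuck sleeve clockwise (seen from above) as far as it goes so that the three jaws grip the bit; then swing the cam lever up by its black handle until it stands straight up, where the cam lifts the chuck highest, and hold it there: a spring pulls the lever back, so finish with the fingers still holding it upright. Leave the loose things around the fixture where they are.

Things in the scene. Friction and masses are not known exactly. Their poses are not given: they have to be found in the camera images.
- lift_fixture: Grey base plate 160 x 124 x 12 mm fixed to the worktop, with two bearing blocks, two guide posts (tops 87 mm high), camshaft, lever and chuck. Origin on the worktop, under the camshaft. Its x axis runs along the camshaft, from the lever (-x, the robot's side) to the chuck (axis at x = +30 mm, y = 0); z up. Yaw up to 0.35 rad either way.
- cam_axis (a point): Point on the camshaft's axis, 45 mm above the worktop, in the plane in which the middle of the lever's handle swings (fixture x = -97 mm). Fixed to the fixture.
- cam_lever (a joint): Lever angle, rad. 0 = parked, leaning 1.25 rad from upright to the fixture's -y side (right, seen from the robot); grows as it swings up; 1.25 = straight up, chuck highest (9.6 mm above parked); beyond that the chuck sinks; stop at 2.1. A spring (0.22 N m/rad from 0) pulls it back when let go; holding it upright takes 3 to 5 N at the handle. Starts parked.
- lever_handle (a point): Middle of the lever's black handle: a round bar 14 mm thick, sticking out 58 mm from the lever's end along the fixture's x axis, to -x; free 27 mm either way from this point. 75 mm from the camshaft's axis; 69 mm above the worktop when parked, 120 mm when upright. Pinch it from above, a finger on either side; it rolls on its pin as the lever swings.
- lever_grip: The black round grip of the lever (the handle), 14 mm thick and 57 mm long, rolling freely on its pin at the end of the steel lever (flat bar 8 x 16 mm at fixture x = -66 to -58 mm). Origin at its middle, the same point as lever_handle; use that one's position.
- chuck_grip (a point): Point on the vertical axis of the chuck, 8 mm below the top of the knurled steel sleeve, a good height to grip it; rises with the chuck. Sleeve 40 mm in diameter, 32 mm tall, from 24 mm below this point to 8 mm above it (top 122 mm above the worktop when parked, top 4 mm coned to 35 mm). Jaws and bit stand inside; the bit's tip is 32 mm above this point.
- chuck_sleeve (a joint): Turn of the knurled sleeve, rad. 0 = jaws fully open; grows clockwise seen from above; the three jaws close 2.5 mm per rad and meet the bit at about 1.2; end stop at 1.5, where they grip it firmly. Stiff (0.15 N m): stays where it is left. Starts at 0 to 0.4.
- jaw_1: One of the three steel jaws in the sleeve; origin on the chuck's axis.
- jaw_2: Second of the three jaws.
- jaw_3: Third of the three jaws.
- drill_bit: Loose steel drill bit, 8 mm shank, 66 mm long, standing point up in the chuck, foot in a pocket; 24 mm of it show above the sleeve. Origin at the centre of its foot, z axis along it to the point.
- chrono_case: Bystander: round watch case, 37 mm wide, 10 mm high, origin under its centre. Leave it alone.
- brass_movement: Bystander: brass watch movement, 32 x 28 x 14 mm, origin under its centre. Leave it alone.
- eye_loupe: Bystander: black eye loupe with a wire loop, 67 x 68 x 36 mm, origin under its centre. Leave it alone.

How it is judged:
On the way, in this order (a step that is already met when the one before it is completed fails the run):
1. the chuck is closed: the sleeve is turned fully home (over 1.35 rad) and each of the three jaws presses on the bit (value of joint chuck_sleeve above 1.35 rad and contact force between each of jaw_1, jaw_2, jaw_3 and drill_bit above 1 N), for 0.2 s.
2. the lever stands upright, the chuck at its highest, within 0.15 rad (value of joint cam_lever between 1.1 and 1.4 rad), for 0.2 s.
At the end, for the whole second after the job is handed in: The lever is held still within 0.15 rad of upright by the fingers on its handle (over 0.8 N), the sleeve is still closed (over 1.3 rad) with all three jaws pressing on the bit, and the bit stands upright on the chuck's axis (within 3 mm and 0.08 rad) (all of step 2 and velocity of joint cam_lever between -0.1 and 0.1 rad/s and contact force between the fingers and lever_grip above 0.8 N and value of joint chuck_sleeve above 1.3 rad and contact force between each of jaw_1, jaw_2, jaw_3 and drill_bit above 0.7 N and horizontal distance between drill_bit and chuck_grip below 0.003 m and angle between drill_bit's own z axis and vertical below 0.08 rad); the arm keeps its last pose, push and grip.
It fails at once if the watch case, the movement or the loupe was displaced by more than 20 mm (distance of any of chrono_case, brass_movement, eye_loupe from where it was at the start of the episode above 0.02 m).
It also fails if it takes over 48 s, if anything falls off the work surface, if the arm or the gripper's body presses on something with over 40 N, if the wrist force passes 120 N, or if a joint passes its speed limit or range.

## Working session

There is one attempt and no reset: what is moved stays moved. The work goes in short steps, Python scripts to look and compute and a shell command to move; the robot and the scene stay as the last step left them, time stands still between calls to the robot, and variables do not carry over. Pictures are saved under pics/ and viewed, at most 10 in all, crops included, and the job is handed in when it is done.

```bash
mkdir -p pics; python3 - <<'E'
from bench import r
import cv2,json
s=r.read_state();print({k:(v if not hasattr(v,'tolist') else v.tolist()) for k,v in s.items()},r.tcp_to_tips)
for n in("scene","side"):
    c=r.camera(n);cv2.imwrite(f"pics/{n}0.png",c["color"][:,:,::-1]);print(n,c["mtx"],c["k1"],c["R"],c["t"])
E
```

```text
{'time': 0.0, 'joint_positions': [1.128396467105533, 0.33288010956864483, -0.06473544320799875, 1.4609571937598629, 0.021601323269169408, 1.3498760797032407, -0.08849193165729245], 'joint_vel': [-0.0010497036749323994, -0.00042818479586448225, 0.0002810564060028746, 3.736747894666939e-06, -0.0004409471922309537, -0.0013946807186994998, -0.0009656043336151265], 'joint_torque': [-0.0008025363968044985, -62.327399253845215, 0.02401597739662975, -38.98969531059265, -0.06130268331617117, 0.03976454492658377, 0.00016621730082988506], 'ee_pos': [0.25459849359863684, -0.5703848449510435, 0.232741285736093], 'eef_rot': [0.9780449387241739, 0.20839287469859155, -0.00017543994173073994, -0.0006905300217397531], 'ft_force': [-0.27850362000197504, 0.11841429225998079, -0.8397124872815209], 'torque': [0.03136321197659791, 0.023311933126834643, 0.03206841412505253], 'grip_force': 0.0, 'width': 0.08714731161400291} 0.011
scene [[417.5730034    0.         282.11090404]
 [  0.         417.5730034  202.95353467]
 [  0.           0.           1.        ]] -0.03521076397087472 [[-0.87311122 -0.48728272  0.01524316]
 [-0.38527529  0.67050108 -0.6340278 ]
 [ 0.29873023 -0.5594496  -0.77316001]] [0.40113783 0.3712716  0.74184323]
side [[381.96294757   0.         279.23353354]
 [  0.         381.96294757 209.73574817]
 [  0.           0.           1.        ]] 0.005958769366988121 [[ 0.99885586 -0.04602642 -0.01298195]
 [-0.03126382 -0.42306361 -0.90556046]
 [ 0.03618752  0.90493024 -0.42401853]] [-0.57233773  0.02908592  1.00175637]
```

View pics/scene0.png

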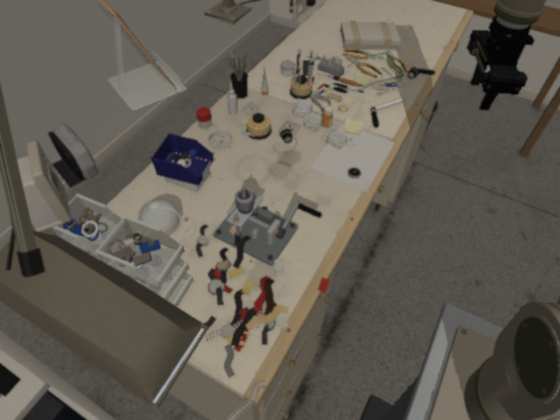

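View pics/side0.png

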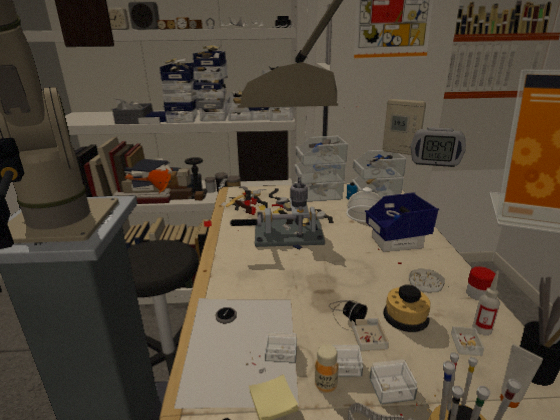

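The scene view shows the chuck near (245,197) and the black handle near (311,210). In the side view they are near (299,190) and (245,222). I'll zoom in on both.

```bash
python3 - <<'E'
import cv2,numpy as np
a=cv2.imread("pics/scene0.png")[165:265,200:333];b=cv2.imread("pics/side0.png")[170:255,220:333]
f=lambda i:cv2.convertScaleAbs(cv2.resize(i,(400,300),interpolation=cv2.INTER_CUBIC),alpha=1.5)
cv2.imwrite("pics/crop.png",np.hstack([f(a),f(b)]))
E
```

```text
(no output)
```

View pics/crop.png

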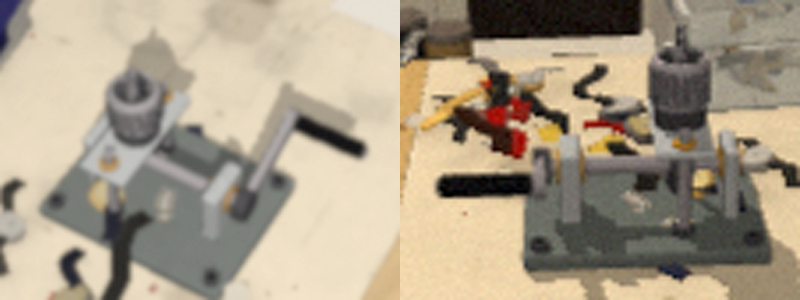

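The left crop (scene) shows the sleeve top at about (245,194) and the handle from (299,205) to (321,215). In the right crop (side) the sleeve top is about (299,185) and the handle runs from (231,222) to (258,222). Next I triangulate.

```bash
cat > h.py <<'E'
import numpy as np,cv2
from scipy.spatial.transform import Rotation as Ro
def ray(c,uv,pose=None):
    # k1 undistortion; returns origin, unit direction in world
    K=c["mtx"];p=cv2.undistortPoints(np.array([[uv]],float),K,np.array([c["k1"],0,0,0.]))[0,0]
    d=np.array([p[0],p[1],1.])
    if pose is None: R=np.array(c["R"]);o=-R.T@np.array(c["t"]);d=R.T@d
    else:
        H=np.array(c["hand_eye"]);Rw=Ro.from_quat(pose[1]).as_matrix()
        d=Rw@H[:3,:3]@d;o=Rw@H[:3,3]+np.array(pose[0])
    return o,d/np.linalg.norm(d)
def plane(od,z): o,d=od;return o+d*(z-o[2])/d[2]
def tri(*rs):
    A=sum(np.eye(3)-np.outer(d,d) for o,d in rs);b=sum((np.eye(3)-np.outer(d,d))@o for o,d in rs)
    return np.linalg.solve(A,b)
E
python3 - <<'E'
from bench import r;from h import *
np.set_printoptions(precision=4,suppress=True)
a=r.camera("scene");b=r.camera("side")
print("chuck top",tri(ray(a,(245,194)),ray(b,(299,185))),plane(ray(a,(245,194)),.122),plane(ray(b,(299,185)),.122))
e=[(299,205),(321,215)];f=[(258,222),(231,222)]
for p,q in zip(e,f): print("handle",tri(ray(a,p),ray(b,q)),plane(ray(a,p),.069),plane(ray(b,q),.069))
w=r.camera("wrist");print(w["hand_eye"],w["mtx"],w["k1"]);print("cam",-a["R"].T@a["t"],-b["R"].T@b["t"])
E
```

```text
chuck top [ 0.6145 -0.1111  0.125 ] [ 0.6158 -0.1131  0.122 ] [ 0.6153 -0.1034  0.122 ]
handle [ 0.5192 -0.1825  0.0701] [ 0.5191 -0.1833  0.069 ] [ 0.5195 -0.1802  0.069 ]
handle [ 0.462  -0.1805  0.0714] [ 0.4633 -0.1823  0.069 ] [ 0.4609 -0.176   0.069 ]
[[ 0.0004 -0.9519 -0.3065  0.0846]
 [ 1.      0.0004  0.0001 -0.0009]
 [ 0.0001 -0.3065  0.9519 -0.1512]
 [ 0.      0.      0.      1.    ]] [[349.9813   0.     282.5693]
 [  0.     349.9813 205.9954]
 [  0.       0.       1.    ]] -0.07165896852193723
cam [0.2717 0.3616 0.8028] [ 0.5363 -0.9206  0.4437]
```

```bash
R='{"dx":0.9,"dy":-0.48}'; python3 -m crank '[{"claw":-1,"dx":0.9,"dy":-0.48},{"claw":-1,"dx":0.9,"dy":-0.48},{"claw":-1,"dx":0.9,"dy":-0.48},{"claw":-1,"dx":0.9,"dy":-0.48},{"claw":-1,"dx":0.9,"dy":-0.48},{"claw":-1,"dx":0.9,"dy":-0.48},{"claw":-1,"dx":0.9,"dy":-0.48},{"claw":-1,"dx":0.9,"dy":-0.48}]' 40
python3 -m crank '[{"claw":-1,"dx":0.9,"dy":-0.48},{"claw":-1,"dx":0.9,"dy":-0.48},{"claw":-1,"dx":0.9,"dy":-0.48},{"claw":-1,"dx":0.9,"dy":-0.48},{"claw":-1,"dx":0.9,"dy":-0.48},{"claw":-1,"dx":0.9,"dy":-0.48},{"claw":-1,"dx":0.5,"dy":-0.2},{"claw":-1}]'
python3 - <<'E'
from bench import r;from h import *
s=r.read_state();w=r.camera("wrist");cv2.imwrite("pics/w1.png",cv2.convertScaleAbs(w["color"][:,:,::-1],alpha=1.4))
print(s["joint_positions"],s["ee_pos"],s["eef_rot"])
E
```

```text
[ 1.12839563  0.33252187 -0.06471536  1.46047368  0.02157788  1.34990795
 -0.08850716] [ 0.25469397 -0.57057715  0.23319589] [ 9.78050217e-01  2.08369090e-01 -6.11488675e-05 -3.02710486e-04]invalid input at $[0]: expected keys claw, dx, dy, dz, ax, ay, az
invalid input at $[0]: expected keys claw, dx, dy, dz, ax, ay, az
```

View pics/w1.png

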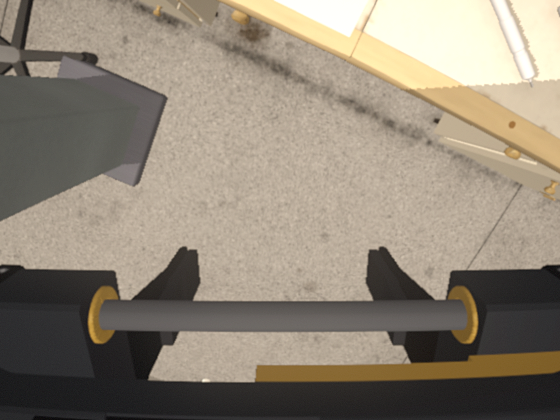

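All seven keys are required, so nothing moved. The picture shows only the floor, with the fingers near rows 250–350.

```bash
python3 -m crank '[{"claw":-1,"dx":0.9,"dy":-0.48,"dz":0,"ax":0,"ay":0,"az":0},{"claw":-1,"dx":0.9,"dy":-0.48,"dz":0,"ax":0,"ay":0,"az":0},{"claw":-1,"dx":0.9,"dy":-0.48,"dz":0,"ax":0,"ay":0,"az":0},{"claw":-1,"dx":0.9,"dy":-0.48,"dz":0,"ax":0,"ay":0,"az":0},{"claw":-1,"dx":0.9,"dy":-0.48,"dz":0,"ax":0,"ay":0,"az":0},{"claw":-1,"dx":0.9,"dy":-0.48,"dz":0,"ax":0,"ay":0,"az":0},{"claw":-1,"dx":0.9,"dy":-0.48,"dz":0,"ax":0,"ay":0,"az":0},{"claw":-1,"dx":0.9,"dy":-0.48,"dz":0,"ax":0,"ay":0,"az":0}]' 40
python3 -m crank '[{"claw":-1,"dx":0.9,"dy":-0.48,"dz":0,"ax":0,"ay":0,"az":0},{"claw":-1,"dx":0.9,"dy":-0.48,"dz":0,"ax":0,"ay":0,"az":0},{"claw":-1,"dx":0.9,"dy":-0.48,"dz":0,"ax":0,"ay":0,"az":0},{"claw":-1,"dx":0.9,"dy":-0.48,"dz":0,"ax":0,"ay":0,"az":0},{"claw":-1,"dx":0.9,"dy":-0.48,"dz":0,"ax":0,"ay":0,"az":0},{"claw":-1,"dx":0.9,"dy":-0.48,"dz":0,"ax":0,"ay":0,"az":0},{"claw":-1,"dx":0,"dy":0,"dz":0,"ax":0,"ay":0,"az":0}]'
python3 - <<'E'
from bench import r;from h import *
s=r.read_state();w=r.camera("wrist");cv2.imwrite("pics/w2.png",cv2.convertScaleAbs(w["color"][:,:,::-1],alpha=1.4))
print(s["joint_positions"],s["ee_pos"],s["eef_rot"])
E
```

```text
time: 0.97
ee_pos: [0.4057, -0.3762, 0.2337]
eef_rot: [0.978, 0.208, 0.0, 0.0]
ft_force: [0.8, -0.8, -0.1]
width: 0.0868
grip_force: 0.0
time: 1.55
ee_pos: [0.5213, -0.2259, 0.2337]
eef_rot: [0.977, 0.212, 0.001, -0.001]
ft_force: [0.3, 0.4, -0.2]
width: 0.087
grip_force: 0.0
[ 0.63062142  0.22839434 -0.35019328  1.60144362  0.07702069  1.32488485
 -0.87250097] [ 0.52128975 -0.22589486  0.23365556] [ 0.97716865  0.21245902  0.00117261 -0.00109946]
```

View pics/w2.png

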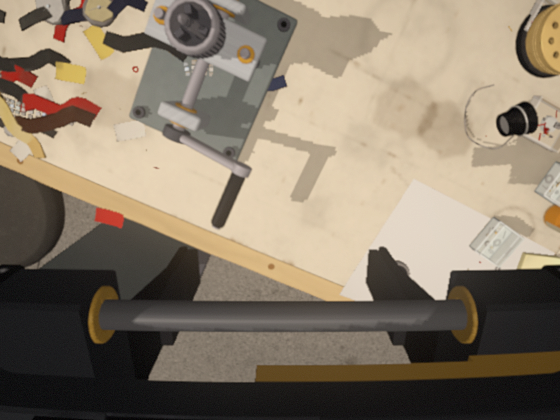

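The wrist view shows the sleeve top at about (195,25), the handle from (241,172) to (218,223), plate screws at (284,23), (137,111) and (232,153), and guide posts at (161,14) and (246,53).

```bash
python3 - <<'E'
from bench import r;from h import *
np.set_printoptions(precision=4,suppress=True)
s=r.read_state();w=r.camera("wrist");P=(s["ee_pos"],s["eef_rot"])
g=lambda uv,z:plane(ray(w,uv,P),z)
print("chuck",g((195,25),.122));print("handle",g((241,172),.076),g((218,223),.076),g((229,198),.069))
print("posts",g((161,14),.087),g((246,53),.087));print("screws",[g(p,.014) for p in((284,23),(137,111),(232,153))])
E
```

```text
chuck [ 0.6139 -0.1186  0.122 ]
handle [ 0.5197 -0.1867  0.076 ] [ 0.4653 -0.1855  0.076 ] [ 0.4902 -0.1858  0.069 ]
posts [ 0.6133 -0.081   0.087 ] [ 0.6133 -0.1534  0.087 ]
screws [array([ 0.658 , -0.1665,  0.014 ]), array([ 0.5196, -0.0613,  0.014 ]), array([ 0.5194, -0.1687,  0.014 ])]
```

```bash
python3 -m crank '[{"claw":-1,"dx":0.86,"dy":-0.4,"dz":0,"ax":0,"ay":0,"az":0},{"claw":-1,"dx":0.86,"dy":-0.4,"dz":0,"ax":0,"ay":0,"az":0},{"claw":-1,"dx":0.86,"dy":-0.4,"dz":0,"ax":0,"ay":0,"az":0},{"claw":-1,"dx":0.86,"dy":-0.4,"dz":0,"ax":0,"ay":0,"az":0},{"claw":-1,"dx":0.86,"dy":-0.4,"dz":0,"ax":0,"ay":0,"az":0},{"claw":-1,"dx":0,"dy":0,"dz":0,"ax":0,"ay":0,"az":-1},{"claw":-1,"dx":0,"dy":0,"dz":0,"ax":0,"ay":0,"az":-1},{"claw":-1,"dx":0,"dy":0,"dz":0,"ax":0,"ay":0,"az":-1}]' 
python3 -m crank '[{"claw":-1,"dx":0,"dy":0,"dz":0,"ax":0,"ay":0,"az":-1},{"claw":-1,"dx":0,"dy":0,"dz":0,"ax":0,"ay":0,"az":-1},{"claw":-1,"dx":0,"dy":0,"dz":0,"ax":0,"ay":0,"az":-1},{"claw":-1,"dx":0,"dy":0,"dz":0,"ax":0,"ay":0,"az":-1},{"claw":-1,"dx":0,"dy":0,"dz":0,"ax":0,"ay":0,"az":-1},{"claw":-1,"dx":0,"dy":0,"dz":0,"ax":0,"ay":0,"az":-1},{"claw":-1,"dx":0,"dy":0,"dz":0,"ax":0,"ay":0,"az":-1},{"claw":-1,"dx":0,"dy":0,"dz":0,"ax":0,"ay":0,"az":-1}]'
python3 -m crank '[{"claw":-1,"dx":0,"dy":0,"dz":0,"ax":0,"ay":0,"az":-1},{"claw":-1,"dx":0,"dy":0,"dz":0,"ax":0,"ay":0,"az":-1},{"claw":-1,"dx":0,"dy":0,"dz":0,"ax":0,"ay":0,"az":-1},{"claw":-1,"dx":0,"dy":0,"dz":0,"ax":0,"ay":0,"az":-1},{"claw":-1,"dx":0,"dy":0,"dz":0,"ax":0,"ay":0,"az":-1},{"claw":-1,"dx":0,"dy":0,"dz":0,"ax":0,"ay":0,"az":-1},{"claw":-1,"dx":0,"dy":0,"dz":0,"ax":0,"ay":0,"az":0}]'
cat >> h.py <<'E'
def go(s,tgt,yaw=None):
    "world offset to tgt in tool shares of 30 mm, and the turn left, in rows of az (fixed down tool)"
    R=Ro.from_quat(s["eef_rot"]).as_matrix();y0=np.arctan2(R[1,0],R[0,0])
    print("yaw",round(y0,3),"tilt z",R[:,2].round(3),"shares",(R.T@(np.array(tgt)-s["ee_pos"])/.03).round(2),
      "az rows",None if yaw is None else round((y0-yaw)/np.radians(6),2),"q7",round(s["joint_positions"][6],2))
E
python3 - <<'E'
from bench import r;from h import *
s=r.read_state();w=r.camera("wrist");cv2.imwrite("pics/w3.png",cv2.convertScaleAbs(w["color"][:,:,::-1],alpha=1.4))
go(s,[.6135,-.117,.106])
E
```

```text
time: 2.32
ee_pos: [0.6108, -0.1266, 0.2332]
eef_rot: [0.933, 0.361, -0.0, 0.0]
ft_force: [-0.5, -0.1, 0.4]
width: 0.0872
grip_force: 0.0
time: 2.98
ee_pos: [0.6105, -0.1273, 0.2334]
eef_rot: [0.706, 0.708, -0.001, 0.0]
ft_force: [0.0, -0.3, -0.0]
width: 0.0869
grip_force: 0.0
time: 3.57
ee_pos: [0.6105, -0.1272, 0.2333]
eef_rot: [0.452, 0.892, -0.001, -0.0]
ft_force: [-0.1, 0.1, -0.1]
width: 0.087
grip_force: 0.0
yaw 2.203 tilt z [-0.001 -0.001 -1.   ] shares [0.22 0.29 4.24] az rows None q7 0.59
```

View pics/w3.png

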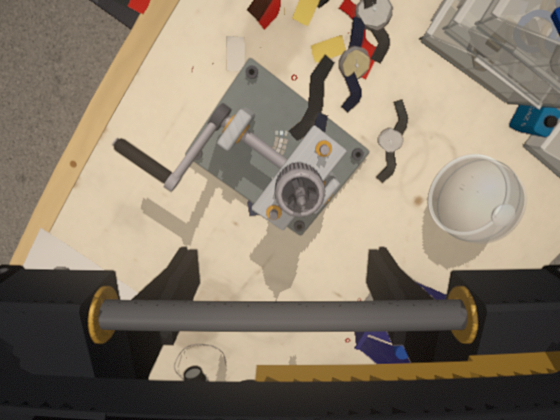

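The sleeve top is centred near (300,187), with handle ends at (118,143) and (170,183) and guide posts at (323,149) and (274,212).

```bash
python3 - <<'E'
from bench import r;from h import *
np.set_printoptions(precision=4,suppress=True)
s=r.read_state();w=r.camera("wrist");P=(s["ee_pos"],s["eef_rot"])
g=lambda uv,z:plane(ray(w,uv,P),z)
print("chuck",g((300,187),.122));print("handle",g((144,163),.072))
print("posts",g((323,149),.087),g((274,212),.087));print("screws",[g(p,.014) for p in((251,71),(357,154),(299,227))])
E
```

```text
chuck [ 0.6117 -0.1055  0.122 ]
handle [ 0.4925 -0.1798  0.072 ]
posts [ 0.6145 -0.0737  0.087 ] [ 0.6135 -0.1442  0.087 ]
screws [array([ 0.5215, -0.0578,  0.014 ]), array([ 0.6603, -0.0605,  0.014 ]), array([ 0.6599, -0.1636,  0.014 ])]
```

```bash
python3 -m crank '[{"claw":-1,"dx":0.35,"dy":0.39,"dz":0,"ax":0,"ay":0,"az":0},{"claw":-1,"dx":0,"dy":0,"dz":0.8,"ax":0,"ay":0,"az":0},{"claw":-1,"dx":0,"dy":0,"dz":0.8,"ax":0,"ay":0,"az":0},{"claw":-1,"dx":0,"dy":0,"dz":0.8,"ax":0,"ay":0,"az":0},{"claw":-1,"dx":0,"dy":0,"dz":0.4,"ax":0,"ay":0,"az":0},{"claw":-1,"dx":0,"dy":0,"dz":0,"ax":0,"ay":0,"az":0}]' 5
python3 - <<'E'
from bench import r;from h import *
s=r.read_state();w=r.camera("wrist");cv2.imwrite("pics/w4.png",cv2.convertScaleAbs(w["color"][:,:,::-1],alpha=1.4))
go(s,[.6135,-.112,.106])
E
```

```text
time: 4.17
ee_pos: [0.6127, -0.1104, 0.1467]
eef_rot: [0.455, 0.891, -0.001, -0.002]
ft_force: [-0.5, -0.2, 0.0]
width: 0.0874
grip_force: 0.0
yaw 2.197 tilt z [-0.005  0.    -1.   ] shares [-0.06 -0.01  1.36] az rows None q7 0.53
```

View pics/w4.png

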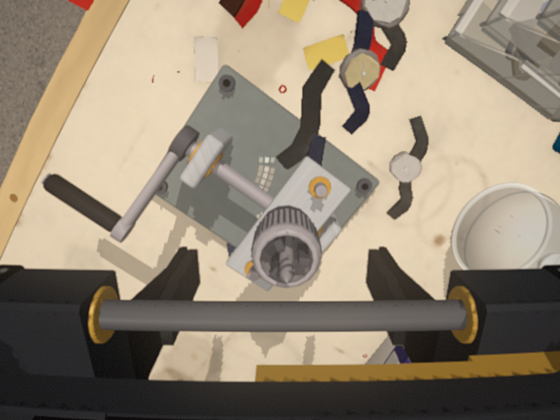

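The sleeve rim is centred near (287,251), midway between the fingers at columns 190 and 378. The handle runs from (50,183) to (118,232).

```bash
python3 - <<'E'
from bench import r;from h import *
np.set_printoptions(precision=4,suppress=True)
s=r.read_state();w=r.camera("wrist");P=(s["ee_pos"],s["eef_rot"])
g=lambda uv,z:plane(ray(w,uv,P),z)
c=g((287,251),.122);print("chuck",c,"handle",g((84,208),.072));go(s,[c[0],c[1],.106])
E
```

```text
chuck [ 0.6145 -0.1071  0.122 ] handle [ 0.4942 -0.1834  0.072 ]
yaw 2.198 tilt z [-0.002  0.    -1.   ] shares [0.07 0.09 1.43] az rows None q7 0.53
```

```bash
python3 -m crank '[{"claw":-1,"dx":0.03,"dy":0.05,"dz":0.7,"ax":0,"ay":0,"az":0},{"claw":-1,"dx":0,"dy":0,"dz":0.65,"ax":0,"ay":0,"az":0},{"claw":1,"dx":0,"dy":0,"dz":0,"ax":0,"ay":0,"az":0},{"claw":1,"dx":0,"dy":0,"dz":0,"ax":0,"ay":0,"az":0},{"claw":1,"dx":0,"dy":0,"dz":0,"ax":0,"ay":0,"az":0},{"claw":1,"dx":0,"dy":0,"dz":0,"ax":0,"ay":0,"az":0},{"claw":1,"dx":0,"dy":0,"dz":0,"ax":0,"ay":0,"az":0},{"claw":1,"dx":0,"dy":0,"dz":0,"ax":0,"ay":0,"az":0}]' 5
python3 -m crank '[{"claw":1,"dx":0,"dy":0,"dz":0,"ax":0,"ay":0,"az":0},{"claw":1,"dx":0,"dy":0,"dz":0,"ax":0,"ay":0,"az":0},{"claw":1,"dx":0,"dy":0,"dz":0,"ax":0,"ay":0,"az":0},{"claw":1,"dx":0,"dy":0,"dz":0,"ax":0,"ay":0,"az":0}]' 5
```

```text
time: 4.93
ee_pos: [0.6155, -0.1084, 0.11]
eef_rot: [0.454, 0.891, 0.0, 0.001]
ft_force: [-0.3, -0.5, 0.6]
width: 0.0551
grip_force: 0.0
time: 5.27
ee_pos: [0.6143, -0.1091, 0.1092]
eef_rot: [0.454, 0.891, -0.001, -0.001]
ft_force: [-5.8, -1.7, 4.9]
width: 0.0403
grip_force: 5.0
```

```bash
python3 -m crank '[{"claw":1,"dx":0,"dy":-0.06,"dz":0.08,"ax":0,"ay":0,"az":0},{"claw":1,"dx":0,"dy":0,"dz":0,"ax":0,"ay":0,"az":0},{"claw":1,"dx":0,"dy":0,"dz":0,"ax":0,"ay":0,"az":0}]' 40
python3 -m crank '[{"claw":1,"dx":0,"dy":0,"dz":0,"ax":0,"ay":0,"az":0.8},{"claw":1,"dx":0,"dy":0,"dz":0,"ax":0,"ay":0,"az":0.8},{"claw":1,"dx":0,"dy":0,"dz":0,"ax":0,"ay":0,"az":0.8},{"claw":1,"dx":0,"dy":0,"dz":0,"ax":0,"ay":0,"az":0.8},{"claw":1,"dx":0,"dy":0,"dz":0,"ax":0,"ay":0,"az":0.8},{"claw":1,"dx":0,"dy":0,"dz":0,"ax":0,"ay":0,"az":0.8}]'
python3 -c "
from bench import r;from h import *
s=r.read_state();print(s['torque']);go(s,[.6135,-.112,.106])"
```

```text
time: 5.52
ee_pos: [0.6142, -0.1092, 0.109]
eef_rot: [0.454, 0.891, -0.0, 0.001]
ft_force: [-6.2, -0.1, 16.7]
width: 0.0389
grip_force: 40.0
time: 6.02
ee_pos: [0.6154, -0.1086, 0.1091]
eef_rot: [0.662, 0.749, 0.001, 0.002]
ft_force: [0.8, 1.6, 13.0]
width: 0.0393
grip_force: 40.0
[ 0.28941865 -0.0767376   0.17740527]
yaw 1.694 tilt z [ 0.004 -0.    -1.   ] shares [-0.1  -0.08  0.1 ] az rows None q7 0.04
```

```bash
python3 -m crank '[{"claw":1,"dx":0,"dy":0,"dz":0,"ax":0,"ay":0,"az":0.8},{"claw":1,"dx":0,"dy":0,"dz":0,"ax":0,"ay":0,"az":0.8},{"claw":1,"dx":0,"dy":0,"dz":0,"ax":0,"ay":0,"az":0.8},{"claw":1,"dx":0,"dy":0,"dz":0,"ax":0,"ay":0,"az":0.8},{"claw":1,"dx":0,"dy":0,"dz":0,"ax":0,"ay":0,"az":0.8},{"claw":1,"dx":0,"dy":0,"dz":0,"ax":0,"ay":0,"az":0.8},{"claw":1,"dx":0,"dy":0,"dz":0,"ax":0,"ay":0,"az":0.8}]'
python3 -c "
from bench import r;from h import *
s=r.read_state();print(s['torque']);go(s,[.6135,-.112,.106])"
python3 -m crank '[{"claw":1,"dx":0,"dy":0,"dz":0,"ax":0,"ay":0,"az":0.6},{"claw":1,"dx":0,"dy":0,"dz":0,"ax":0,"ay":0,"az":0.6},{"claw":1,"dx":0,"dy":0,"dz":0,"ax":0,"ay":0,"az":0.6},{"claw":1,"dx":0,"dy":0,"dz":0,"ax":0,"ay":0,"az":0}]'
python3 -c "
from bench import r;from h import *
s=r.read_state();print(s['torque']);go(s,[.6135,-.112,.106])"
```

```text
time: 6.6
ee_pos: [0.6168, -0.1089, 0.1092]
eef_rot: [0.851, 0.526, 0.003, 0.002]
ft_force: [8.0, -0.3, 7.1]
width: 0.0391
grip_force: 40.0
[-0.00314474 -1.74481765  0.17761723]
yaw 1.108 tilt z [ 0.008 -0.    -1.   ] shares [-0.14 -0.05  0.1 ] az rows None q7 -0.51
time: 6.93
ee_pos: [0.6172, -0.1092, 0.1092]
eef_rot: [0.896, 0.443, 0.004, 0.002]
ft_force: [9.5, -1.0, 6.2]
width: 0.0392
grip_force: 40.0
[-0.05355647 -2.10428248  0.02544478]
yaw 0.919 tilt z [ 0.009 -0.001 -1.   ] shares [-0.15 -0.04  0.11] az rows None q7 -0.69
```

```bash
python3 -m crank '[{"claw":1,"dx":0,"dy":0,"dz":0,"ax":0,"ay":0,"az":0.6},{"claw":1,"dx":0,"dy":0,"dz":0,"ax":0,"ay":0,"az":0.6},{"claw":1,"dx":0,"dy":0,"dz":0,"ax":0,"ay":0,"az":0}]'
python3 -c "
from bench import r;from h import *
s=r.read_state();print(s['torque']);go(s,[.6135,-.112,.106])"
python3 -m crank '[{"claw":1,"dx":0,"dy":0,"dz":0,"ax":0,"ay":0,"az":0.6},{"claw":1,"dx":0,"dy":0,"dz":0,"ax":0,"ay":0,"az":0.6},{"claw":1,"dx":0,"dy":0,"dz":0,"ax":0,"ay":0,"az":0}]'
python3 -c "
from bench import r;from h import *
s=r.read_state();print(s['torque']);go(s,[.6135,-.112,.106])"
```

```text
time: 7.18
ee_pos: [0.6177, -0.1092, 0.1093]
eef_rot: [0.922, 0.387, 0.004, 0.002]
ft_force: [13.7, -1.3, 3.6]
width: 0.0391
grip_force: 40.0
[-0.25255077 -2.71603853  0.6574071 ]
yaw 0.794 tilt z [ 0.01  -0.001 -1.   ] shares [-0.17 -0.04  0.11] az rows None q7 -0.81
time: 7.43
ee_pos: [0.618, -0.1095, 0.1094]
eef_rot: [0.945, 0.328, 0.005, 0.002]
ft_force: [12.7, -2.0, 3.9]
width: 0.0385
grip_force: 40.0
[-0.42629716 -2.95373605  0.91146989]
yaw 0.669 tilt z [ 0.01  -0.001 -1.   ] shares [-0.17 -0.03  0.11] az rows None q7 -0.92
```

```bash
python3 -m crank '[{"claw":1,"dx":-0.08,"dy":0,"dz":0,"ax":0,"ay":0,"az":0},{"claw":1,"dx":0,"dy":0,"dz":0,"ax":0,"ay":0,"az":0.6},{"claw":1,"dx":0,"dy":0,"dz":0,"ax":0,"ay":0,"az":0.6},{"claw":1,"dx":0,"dy":0,"dz":0,"ax":0,"ay":0,"az":0.6},{"claw":1,"dx":0,"dy":0,"dz":0,"ax":0,"ay":0,"az":0}]' 58
python3 -c "
from bench import r;from h import *
s=r.read_state();print(s['torque']);go(s,[.6135,-.112,.106])"
python3 -m crank '[{"claw":1,"dx":0,"dy":0,"dz":0,"ax":0,"ay":0,"az":0.6},{"claw":1,"dx":0,"dy":0,"dz":0,"ax":0,"ay":0,"az":0.6},{"claw":1,"dx":0,"dy":0,"dz":0,"ax":0,"ay":0,"az":0}]'
python3 -c "
from bench import r;from h import *
s=r.read_state();print(s['torque']);go(s,[.6135,-.112,.106])"
```

```text
time: 7.85
ee_pos: [0.6154, -0.1116, 0.1094]
eef_rot: [0.971, 0.238, 0.004, 0.002]
ft_force: [8.9, -4.5, 5.8]
width: 0.0387
grip_force: 58.0
[-0.96639093 -2.15956873  1.19138248]
yaw 0.481 tilt z [ 0.009 -0.002 -1.   ] shares [-0.06 -0.02  0.11] az rows None q7 -1.1
time: 8.1
ee_pos: [0.6136, -0.1122, 0.1091]
eef_rot: [0.984, 0.176, 0.002, 0.002]
ft_force: [-0.7, -4.6, 12.2]
width: 0.0393
grip_force: 58.0
[-1.12219982  0.05493777  1.29855001]
yaw 0.354 tilt z [ 0.005 -0.003 -1.   ] shares [ 0.   -0.01  0.1 ] az rows None q7 -1.22
```

```bash
python3 -m crank '[{"claw":-1,"dx":0,"dy":0,"dz":0,"ax":0,"ay":0,"az":0},{"claw":-1,"dx":0,"dy":0,"dz":0,"ax":0,"ay":0,"az":0},{"claw":-1,"dx":0,"dy":0,"dz":0,"ax":0,"ay":0,"az":0},{"claw":-1,"dx":0,"dy":0,"dz":0,"ax":0,"ay":0,"az":0},{"claw":-1,"dx":0,"dy":0,"dz":0,"ax":0,"ay":0,"az":0},{"claw":-1,"dx":0,"dy":0,"dz":-0.7,"ax":0,"ay":0,"az":0},{"claw":-1,"dx":0,"dy":0,"dz":-0.8,"ax":0,"ay":0,"az":0},{"claw":-1,"dx":0,"dy":0,"dz":-0.9,"ax":0,"ay":0,"az":0}]' 30
python3 -m crank '[{"claw":-1,"dx":0,"dy":0,"dz":-0.6,"ax":0,"ay":0,"az":0.8},{"claw":-1,"dx":0,"dy":0,"dz":-0.3,"ax":0,"ay":0,"az":0.8},{"claw":-1,"dx":0,"dy":0,"dz":0,"ax":0,"ay":0,"az":0.8},{"claw":-1,"dx":0,"dy":0,"dz":0,"ax":0,"ay":0,"az":0.8},{"claw":-1,"dx":0,"dy":0,"dz":0,"ax":0,"ay":0,"az":0}]'
python3 - <<'E'
from bench import r;from h import *
s=r.read_state();w=r.camera("wrist");cv2.imwrite("pics/w5.png",cv2.convertScaleAbs(w["color"][:,:,::-1],alpha=1.4))
go(s,[.489,-.182,.061],0)
E
```

```text
time: 8.77
ee_pos: [0.6109, -0.1105, 0.1783]
eef_rot: [0.984, 0.178, -0.001, -0.001]
ft_force: [0.0, -0.9, -0.3]
width: 0.0826
grip_force: 0.0
time: 9.18
ee_pos: [0.6116, -0.1106, 0.2056]
eef_rot: [1.0, 0.009, -0.0, 0.0]
ft_force: [0.3, -0.0, -0.5]
width: 0.0868
grip_force: 0.0
yaw 0.018 tilt z [-0. -0. -1.] shares [-4.13  2.3   4.82] az rows 0.17 q7 -1.52
```

View pics/w5.png

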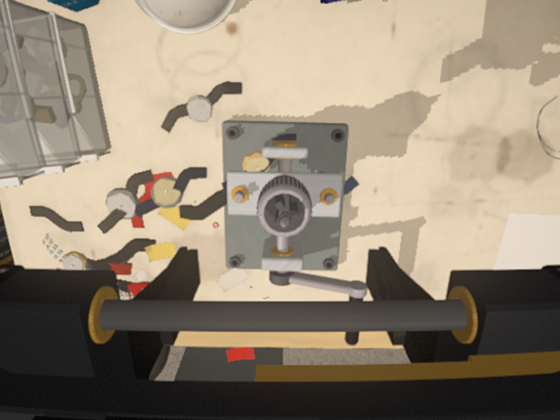

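```bash
python3 -m crank '[{"claw":-1,"dx":-0.83,"dy":0.46,"dz":0,"ax":0,"ay":0,"az":0.17},{"claw":-1,"dx":-0.83,"dy":0.46,"dz":0,"ax":0,"ay":0,"az":0},{"claw":-1,"dx":-0.83,"dy":0.46,"dz":0,"ax":0,"ay":0,"az":0},{"claw":-1,"dx":-0.83,"dy":0.46,"dz":0,"ax":0,"ay":0,"az":0},{"claw":-1,"dx":-0.83,"dy":0.46,"dz":0,"ax":0,"ay":0,"az":0},{"claw":-0.5,"dx":0,"dy":0,"dz":0.8,"ax":0,"ay":0,"az":0},{"claw":-0.5,"dx":0,"dy":0,"dz":0.8,"ax":0,"ay":0,"az":0},{"claw":-0.5,"dx":0,"dy":0,"dz":0,"ax":0,"ay":0,"az":0}]'
python3 - <<'E'
from bench import r;from h import *
s=r.read_state();w=r.camera("wrist");cv2.imwrite("pics/w6.png",cv2.convertScaleAbs(w["color"][:,:,::-1],alpha=1.5))
go(s,[.489,-.182,.061],0)
E
```

```text
time: 9.9
ee_pos: [0.4851, -0.1803, 0.1537]
eef_rot: [1.0, 0.003, -0.003, -0.001]
ft_force: [-0.8, 0.1, -1.2]
width: 0.074
grip_force: 0.0
yaw 0.006 tilt z [-0.006  0.002 -1.   ] shares [0.15 0.06 3.09] az rows 0.06 q7 -1.33
```

View pics/w6.png

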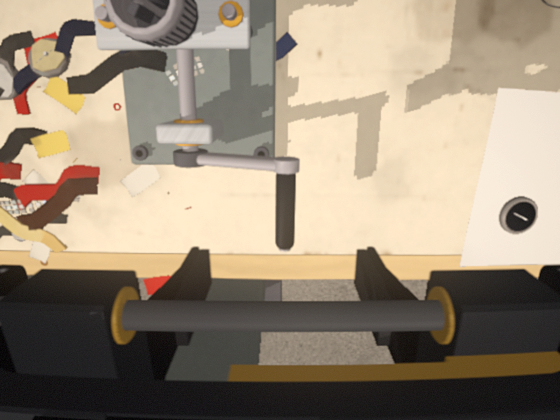

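The handle spans (286,173) to (285,247), and the finger midpoint is at column 283, so it's centred.

```bash
python3 -c "
from bench import r;from h import *
s=r.read_state();w=r.camera('wrist');P=(s['ee_pos'],s['eef_rot']);print([plane(ray(w,u,P),.07).round(4) for u in((286,173),(285,247))])"
python3 -m crank '[{"claw":-0.5,"dx":0.13,"dy":0.06,"dz":0.8,"ax":0,"ay":0,"az":0},{"claw":-0.5,"dx":0,"dy":0,"dz":0.8,"ax":0,"ay":0,"az":0},{"claw":-0.5,"dx":0,"dy":0,"dz":0.8,"ax":0,"ay":0,"az":0},{"claw":-0.5,"dx":0,"dy":0,"dz":0.65,"ax":0,"ay":0,"az":0},{"claw":1,"dx":0,"dy":0,"dz":0,"ax":0,"ay":0,"az":0},{"claw":1,"dx":0,"dy":0,"dz":0,"ax":0,"ay":0,"az":0},{"claw":1,"dx":0,"dy":0,"dz":0,"ax":0,"ay":0,"az":0},{"claw":1,"dx":0,"dy":0,"dz":0,"ax":0,"ay":0,"az":0}]' 5
python3 -m crank '[{"claw":1,"dx":0,"dy":0,"dz":0,"ax":0,"ay":0,"az":0},{"claw":1,"dx":0,"dy":0,"dz":0,"ax":0,"ay":0,"az":0},{"claw":1,"dx":0,"dy":0,"dz":0,"ax":0,"ay":0,"az":0},{"claw":1,"dx":0,"dy":0,"dz":0,"ax":0,"ay":0,"az":0},{"claw":1,"dx":0,"dy":0,"dz":0,"ax":0,"ay":0,"az":0}]' 5
```

```text
[array([ 0.5178, -0.1815,  0.07  ]), array([ 0.4619, -0.1814,  0.07  ])]
time: 10.67
ee_pos: [0.4931, -0.1828, 0.0682]
eef_rot: [1.0, 0.002, 0.001, 0.001]
ft_force: [-0.7, 0.6, 0.2]
width: 0.0463
grip_force: 0.0
time: 11.08
ee_pos: [0.4918, -0.1822, 0.0663]
eef_rot: [1.0, 0.002, 0.0, -0.0]
ft_force: [0.6, 9.9, 1.1]
width: 0.0136
grip_force: 5.2
```

```bash
python3 -m crank '[{"claw":1,"dx":0,"dy":0,"dz":0,"ax":0,"ay":0,"az":0},{"claw":1,"dx":0,"dy":-0.13,"dz":-0.28,"ax":0,"ay":0,"az":0},{"claw":1,"dx":0,"dy":-0.14,"dz":-0.28,"ax":0,"ay":0,"az":0},{"claw":1,"dx":0,"dy":-0.2,"dz":-0.24,"ax":0,"ay":0,"az":0},{"claw":1,"dx":0,"dy":-0.2,"dz":-0.24,"ax":0,"ay":0,"az":0},{"claw":1,"dx":0,"dy":-0.25,"dz":-0.19,"ax":0,"ay":0,"az":0},{"claw":1,"dx":0,"dy":-0.26,"dz":-0.18,"ax":0,"ay":0,"az":0},{"claw":1,"dx":0,"dy":0,"dz":0,"ax":0,"ay":0,"az":0}]' 30

```

```text
time: 11.75
ee_pos: [0.492, -0.145, 0.1095]
eef_rot: [1.0, 0.003, 0.0, -0.0]
ft_force: [3.7, 0.8, -4.9]
width: 0.0132
grip_force: 30.0
```

```bash
python3 -m crank '[{"claw":1,"dx":0,"dy":-0.29,"dz":-0.12,"ax":0,"ay":0,"az":0},{"claw":1,"dx":0,"dy":-0.29,"dz":-0.11,"ax":0,"ay":0,"az":0},{"claw":1,"dx":0,"dy":-0.31,"dz":-0.04,"ax":0,"ay":0,"az":0},{"claw":1,"dx":0,"dy":-0.31,"dz":-0.04,"ax":0,"ay":0,"az":0},{"claw":1,"dx":0,"dy":0,"dz":0,"ax":0,"ay":0,"az":0},{"claw":1,"dx":0,"dy":0,"dz":0,"ax":0,"ay":0,"az":0},{"claw":1,"dx":0,"dy":0,"dz":0,"ax":0,"ay":0,"az":0}]' 30
python3 - <<'E'
from bench import r;from h import *
s=r.read_state();print(s["ee_pos"])
a=r.camera("scene")["color"][165:265,200:333,::-1];b=r.camera("side")["color"][150:250,210:343,::-1]
f=lambda i:cv2.convertScaleAbs(cv2.resize(i,(400,300),interpolation=cv2.INTER_CUBIC),alpha=1.5)
cv2.imwrite("pics/end.png",np.hstack([f(a),f(b)]))
E
```

```text
time: 12.33
ee_pos: [0.4921, -0.1116, 0.1179]
eef_rot: [1.0, 0.002, 0.001, 0.001]
ft_force: [8.3, -2.6, -9.4]
width: 0.0126
grip_force: 30.0
[ 0.49213565 -0.11158191  0.11788614]
```

View pics/end.png

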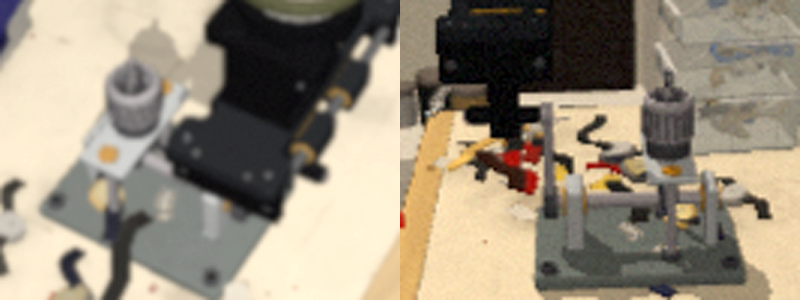

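The side crop shows the lever upright in the fingers, the chuck raised and the bit straight. The measured travel of 70 mm sideways and 52 mm up corresponds to about 1.24 rad. I'll let it settle, then hand in.

```bash
python3 -m crank '[{"claw":1,"dx":0,"dy":0,"dz":0,"ax":0,"ay":0,"az":0},{"claw":1,"dx":0,"dy":0,"dz":0,"ax":0,"ay":0,"az":0},{"claw":1,"dx":0,"dy":0,"dz":0,"ax":0,"ay":0,"az":0},{"claw":1,"dx":0,"dy":0,"dz":0,"ax":0,"ay":0,"az":0},{"claw":1,"dx":0,"dy":0,"dz":0,"ax":0,"ay":0,"az":0},{"claw":1,"dx":0,"dy":0,"dz":0,"ax":0,"ay":0,"az":0}]' 30
python3 -c "
from bench import r
print(r.close_job())"
```

```text
time: 12.93
ee_pos: [0.4921, -0.1117, 0.1179]
eef_rot: [1.0, 0.002, 0.001, 0.0]
ft_force: [8.5, -2.7, -9.6]
width: 0.0131
grip_force: 30.0
the job is handed in; nothing more can be done
None
```

The job is handed in at 12.9 s of robot time: the sleeve was turned until it met its stop and the gripper slipped on it, and the fingers hold the lever at about 1.24 rad (upright is 1.25). Both angles come from arm motion and force readings, and the hand-in gave no verdict.

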